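Open the parts cage with the sagging bolt

TASK

Clear the steel sprocket from in front of the cage gate: push it along the bench, never lifting it, until it lies wholly on the cardboard sheet. Then take the gate's barrel bolt by its upright handle, lift its sagging nose over the keeper's bent lip while drawing it fully back (do not wrench it against the keeper), and with it swing the spring-shut gate ajar, about 10 cm at its free edge. Finish while still gripping the handle and holding the gate still like that, and leave everything else on the bench where it stands.

Things in the scene. Friction and masses are not known exactly. Their poses are not given: they have to be found in the camera images.
- cage: Low open-topped parts cage of dark steel bars, fixed to the bench, 376 mm wide (y) and 210 mm deep (x), posts 185 mm high. Origin: bench level, in the plane of the shut gate at the middle of the 280 mm gate opening. Its x axis points from the gate into the cage (away from the robot), y along the shut gate towards the gate's hinge (robot's left), z up.
- gate_hinge (a point): On the gate's vertical hinge line, 165 mm above the bench (cage frame 0, +140, 165 mm). The grey barred gate is 280 mm wide, 12 mm thick, its top 170 mm above the bench; its free edge with the barrel bolt is at the cage's -y end. Its axes turn with the gate: -y runs from the hinge to the free edge, -x out of the gate's front.
- gate (a joint): Gate angle in rad: 0 shut, grows as the free edge swings out towards the robot (clockwise from above), up to 1.4. A spring pulls it shut with 1.5 N m per rad (about 3 to 4 N at the handle at 0.35 rad). At 0.35 rad the free edge stands 100 mm out.
- barrel_pivot (a point): Rear screw from which the barrel bolt hangs, on the rod's axis: 30 mm in front of the gate's middle plane, 70 mm from the hinge line towards the free edge, 165 mm above the bench. The front screw is missing, so the barrel (an aluminium plate 200 mm long with three collars round a 12 mm steel rod) tips about this point and its nose sags. Axes: +y along the rod towards the hinge (the pull direction), z up across the rod.
- barrel (a joint): Tip of the sagging barrel in rad: 0 as it hangs (nose 0.1 rad below level, a stop), 0.1 level, stop at 0.17. It falls back under its own weight if let go (about 2 N at the handle).
- bolt (a joint): Travel of the bolt rod in its barrel in m, 0 fully shot, grows as it is pulled towards the hinge, stop at 0.055; about 1.5 N of friction, no spring. Starts between 0 and 0.008. Nose behind the bent lip: the rod stops hard at about 0.011 unless lifted by 0.065 rad or more (barrel level at 0.1 clears by 8 mm). From 0.036 the nose is clear of the keeper and the gate can swing.
- knob: The bolt's handle: upright round steel pin standing on the rod, 16 mm in diameter from 28 to 75 mm above the rod's axis (thinner 10 mm neck below). Origin on the rod's axis, 140 mm from the barrel's rear screw when the bolt is fully shot; z along the pin, upwards.
- knob_grip (a point): Middle of the upper part of the bolt's handle pin, on its axis, 60 mm above the rod's axis, 15 mm below the pin's top; good for grasping from above, fingers on any sides. About 210 mm above the bench at the start; lifting the barrel to level raises it 13 to 14 mm.
- toe: Turned-down nose of the bolt, a steel block 14 x 14 mm reaching 26 mm below the rod's axis. Origin on the rod's axis, 247 mm from the rear screw when fully shot.
- keeper: Bent steel keeper on the cage's latch post, an open-topped channel for the nose: cheeks in front of and behind the nose up to 170 mm above the bench (22 mm or so between them), and across the near end, 152 mm from the middle of the gate towards -y, a bent-up lip 131 mm above the bench behind which the sagging nose catches. Its origin and axes are those of the cage.
- sprocket: Loose steel timing sprocket lying flat on the bench in front of the gate, 128 mm across the teeth, rim 22 mm high, hub 44 mm in diameter rising to 40 mm, 0.5 to 0.9 kg. Origin at the centre of its underside, z up.
- card_mid (a point): Middle of the flat square sheet of cardboard, 170 x 170 mm, 1 mm thin, that lies on the bench to the right of the cage gate; things slide onto it freely. At bench level; x and y along its edges.
- piston_a: Loose aluminium piston, 82 mm across, 72 mm high, standing in front of the gate's hinge end. Bystander; origin under its centre.
- piston_b: The same piston, standing in the cage. Bystander.
- piston_c: The same piston, standing in the cage. Bystander.
- spray_can: White spray can, 60 mm across, 160 mm high, standing to the right of the cage. Bystander; origin under its centre.
- wrench: Wrench, 200 mm long, lying at the far right. Bystander.
- screwdriver: Screwdriver, 200 mm long, lying at the left. Bystander.
- jar: Glass jar with black lid, 64 mm across, 90 mm high, standing at the left. Bystander.

How it is judged:
By the outcome, as a careful person would: the job done as asked, in the order asked, and still so for the second after the job is handed in, while the arm keeps its last pose, push and grip.
It also fails if it takes over 54 s, if anything falls off the work surface, if the arm or the gripper's body presses on something with over 40 N, if the wrist force passes 120 N, or if a joint passes its speed limit or range.

ROBOT

A 6-joint arm with a two-finger parallel gripper is mounted at the origin on the work surface. World frame = base frame: x ahead of the robot, y to its left, z up, the work surface at z = 0. Lengths are in m, angles in rad, forces in N, time in s.
With the tool pointing down it reaches from about 0.275 to 1 m from the base axis. Payload 8.4 kg.
Tool frame: the origin (TCP) lies on the centre line of the jaws, within the pads' length; the fingertips stand 17 mm ahead of it and the grasp point (between the pads) lies 2 mm behind it (bot.tcp_to_tips is the z of the fingertips in the tool frame, in m); z points along the fingers, y is the line along which they close (so a half turn about z gives the same grasp; the last joint's range is limited). The gripper opens to 85 mm and grips with 20 to 120 N. Pads are 22 mm wide; open, the fingers measure 114 mm over their backs; the gripper's body (76 mm by 85 mm) begins 54 mm behind the grasp point. The pads swing forward as they close: fully open they stand 13 mm farther back than shut.
Start: joints at [1.272, 0.353, 1.633, -0, 1.155, -0.002], TCP at [0.183, 0.598, 0.228] pointing down, gripper open.
Joint ranges: [-2.63, 2.63], [-0.92, 2.1], [0.06, 2.66], [-1.3, 4.44], [0, 2.69], [-3.02, 3.02]. Speed limits (rad/s): [2.22, 2.22, 2.79, 3.14, 3.14, 3.14].

INTERFACE

Orientations are given as a unit quaternion [x, y, z, w].
In Python, from workcell import bot, hand, kinematics, get_obs, vision, hand_in gives the robot as it stands. The module is installed in compiled form; this text tells all that it offers. Calls block until the motion is done:
- bot.reach(position, orientation): joint-space move of the TCP to a pose.
- bot.servo_line(position, ori=None, velocity=0.15): straight line of the TCP; ori=None keeps the orientation; velocity is the mean speed in m/s.
- bot.goto_joints(angles): joint-space move.
- hand.move_gripper(opening, strength=None): finger opening in m; strength is the grip in N (None keeps the last); returns when the fingers have stopped.
- bot.dwell(seconds).
- kinematics.solve_ik(position, orientation): joint angles nearest the present ones, or None.
- get_obs(): the state.
- vision.read_camera(name): name is "side" or "top" or "wrist"; returns a dict with "frame" (480x640x3 uint8, red, green, blue), "intrinsics" (3x3 intrinsics, pixels), "view" (4x4, takes a point from world to camera coordinates). Camera axes: x right, y down, z forward; pixel columns grow to the right and rows downward; lengths in m; the calibration is good to about 2 mm. A picture is of the moment at which its call begins. There is no depth.
A pose or a line that the arm cannot do raises bot.IKError and nothing moves.
- hand_in(): hands the job in; it is judged then, once.
The state is a dict: "time_s": time; "joint_pos": joint angles; "joint_vel": joint speeds; "joint_efforts": joint torques, N m; "position": TCP position; "orientation": TCP orientation; "wrist_force": force on the tool from outside, world axes, zero at the start; "ft_torque": the same for the moment, N m; "gripper_width": finger opening in m; "grip_force": force on a finger pad.
Only numpy, scipy, OpenCV 4.12 (cv2) and the standard library are available. Lean on these libraries where they do the work, as an engineer would, in place of code of your own. Each camera call takes 0.05 s, during which the arm holds its last target. There are 200 camera calls.

## Working session

There is one attempt and no reset: what is moved stays moved. The work goes in short steps, each a Python script; the robot and the scene stay as the last script left them, time stands still between calls to the robot, and variables do not carry over. Pictures are saved under pics/ and viewed, at most 10 in all, crops included, and the job is handed in when it is done.

```bash
mkdir -p pics; python3 - <<'E'
from workcell import bot,vision,get_obs
import cv2,numpy as np
for n in("side","top"):
    c=vision.read_camera(n); cv2.imwrite(f"pics/{n}0.png",c["frame"][:,:,::-1]); print(n,np.round(c["intrinsics"],1).tolist(),np.round(c["view"],4).tolist())
    np.savez(f"pics/{n}0.npz",**c)
o=get_obs();print(o["time_s"],o["position"],o["orientation"],bot.tcp_to_tips)
E
```

```text
side [[480.8, 0.0, 317.0], [0.0, 480.8, 244.0], [0.0, 0.0, 1.0]] [[0.9537, -0.3002, -0.0147, -0.5435], [-0.1623, -0.4731, -0.866, 0.1894], [0.253, 0.8283, -0.4999, 1.2556], [0.0, 0.0, 0.0, 1.0]]
top [[619.5, 0.0, 318.7], [0.0, 619.5, 234.7], [0.0, 0.0, 1.0]] [[-0.0017, -0.9999, 0.0126, -0.0657], [-0.9988, 0.0011, -0.0481, 0.5648], [0.048, -0.0127, -0.9988, 1.7448], [0.0, 0.0, 0.0, 1.0]]
0.1 [0.18265934 0.5972852  0.2272446 ] [ 1.47864374e-01  9.89007465e-01 -5.93862980e-04 -8.73368384e-05] 0.017
```

View pics/top0.png

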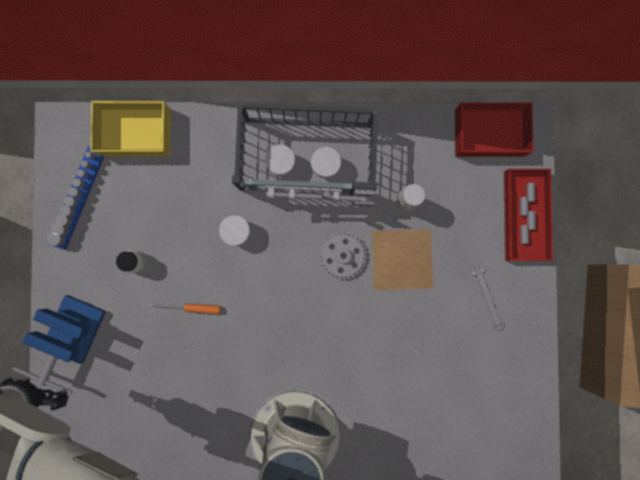

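View pics/side0.png

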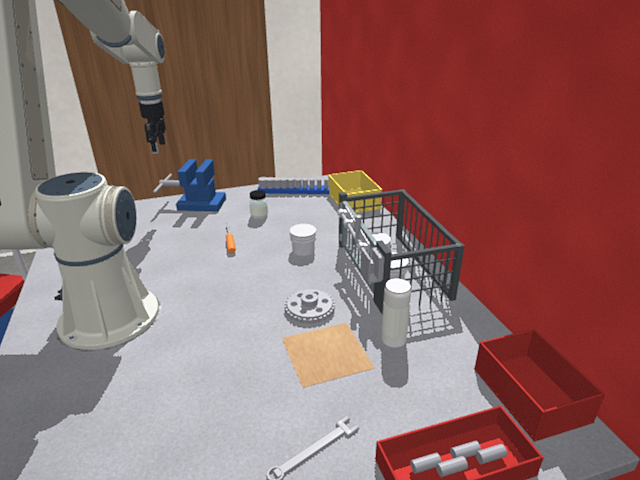

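The top view shows the sprocket near (345,257), the card near (402,259), the gate along row ~187 from column 240 to 352, and the can at (413,195). The side view shows the sprocket at (310,305), the card at (328,353), and the bolt on the gate around (365,240).

```bash
cat > h.py <<'E'
import numpy as np,cv2
from workcell import bot,hand,kinematics,get_obs,vision
def ray(c,u,v):
    K,T=c["intrinsics"],c["view"]; R,t=T[:3,:3],T[:3,3]
    return -R.T@t, R.T@np.linalg.solve(K,[u,v,1.])
def plane(c,u,v,z):
    o,d=ray(c,u,v); return o+d*(z-o[2])/d[2]
def tri(c1,p1,c2,p2):
    (o1,d1),(o2,d2)=ray(c1,*p1),ray(c2,*p2)
    s=np.linalg.lstsq(np.c_[d1,-d2],o2-o1,rcond=None)[0]; a,b=o1+s[0]*d1,o2+s[1]*d2
    return (a+b)/2,np.linalg.norm(a-b)
def proj(c,p):
    q=c["intrinsics"]@(c["view"]@np.r_[p,1])[:3]; return q[:2]/q[2]
def card(c):
    h=cv2.cvtColor(c["frame"],cv2.COLOR_RGB2HSV); m=cv2.inRange(h,(8,70,80),(25,255,255))
    k,_=cv2.findContours(m,cv2.RETR_EXTERNAL,cv2.CHAIN_APPROX_NONE)
    k=[q for q in k if 2000<cv2.contourArea(q)<8000 and q[:,0,0].max()<500]
    return cv2.boxPoints(cv2.minAreaRect(max(k,key=cv2.contourArea)))
E
python3 - <<'E'
from h import *
t=dict(np.load("pics/top0.npz"));s=dict(np.load("pics/side0.npz"))
b=card(t);print("card",[np.round(plane(t,*p,0.001),3).tolist() for p in b])
print("spr hub",plane(t,344,256,.04),"rim px",[plane(t,*p,.022).round(3).tolist() for p in((321,257),(369,257),(345,234),(345,280))])
cv2.imwrite("pics/tz.png",cv2.resize(t["frame"][95:295,225:445,::-1],None,fx=3.6,fy=3,interpolation=2)[:600,:800])
cv2.imwrite("pics/sz.png",cv2.resize(s["frame"][180:330,280:480,::-1],None,fx=4,fy=4,interpolation=2))
E
```

```text
card [[0.954, 0.591, 0.001], [0.954, 0.361, 0.001], [0.792, 0.359, 0.001], [0.792, 0.588, 0.001]]
spr hub [ 0.5036585  -0.13684202  0.04      ] rim px [[0.501, -0.073, 0.022], [0.501, -0.208, 0.022], [0.566, -0.141, 0.022], [0.436, -0.14, 0.022]]
```

View pics/tz.png

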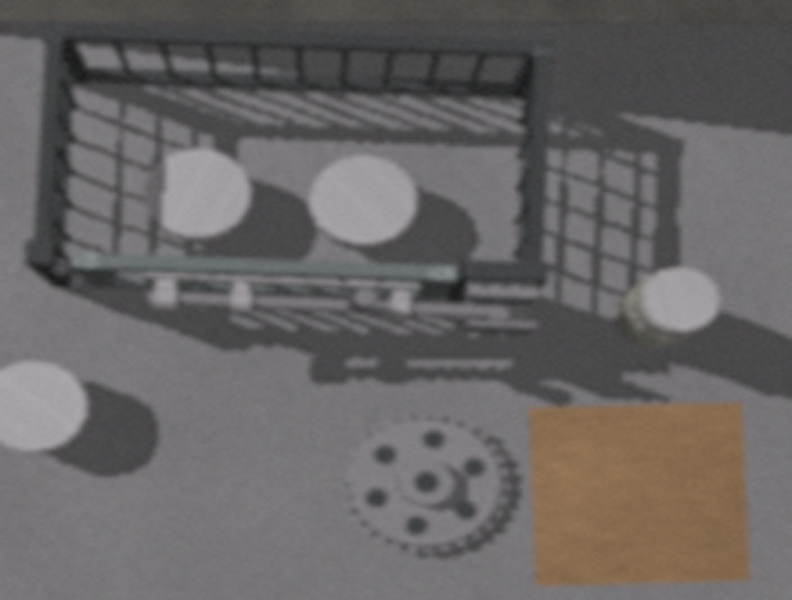

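View pics/sz.png

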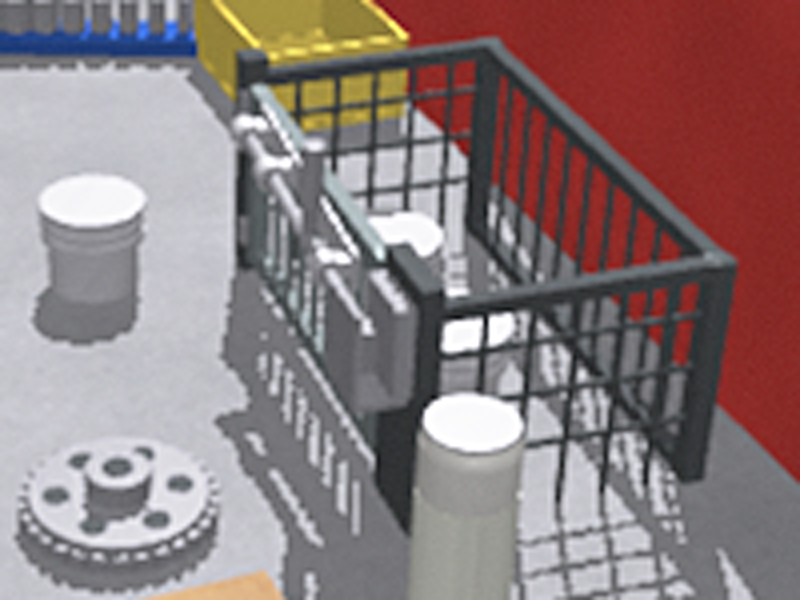

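Zoomed views: in the top view the pin head is at crop (372,296), the card corners are at crop (530,408), (740,403), (748,578) and (537,585), and the gate's top bar runs (75,262)–(457,271). In the side view the pin top is at crop (313,143).

```bash
python3 - <<'E'
from h import *
t=dict(np.load("pics/top0.npz"));s=dict(np.load("pics/side0.npz"))
T=lambda x,y:(225+(x-1)/3.6,95+(y-1)/3); S=lambda x,y:(280+(x-1.5)/4,180+(y-1.5)/4)
C=np.array([plane(t,*T(*p),.001) for p in((530,408),(740,403),(748,578),(537,585))]);print("card",C.round(3),C.mean(0))
print("hub top/side",plane(t,*T(427,482),.04),plane(s,*S(118,467),.04))
print("knob tri",tri(t,T(372,296),s,S(313,143)), plane(t,*T(372,296),.225))
print("gate top ends",plane(t,*T(75,262),.17),plane(t,*T(457,271),.17))
print("posts",[plane(t,*T(*p),.185).round(3) for p in((52,262),(543,270),(540,52),(62,45))])
print("can",plane(t,*T(680,300),.16),"pistA",plane(t,*T(38,405),.072),"cards side")
E
```

```text
card [[ 0.577 -0.219  0.001]
 [ 0.581 -0.387  0.001]
 [ 0.414 -0.391  0.001]
 [ 0.408 -0.224  0.001]] [ 0.49507354 -0.30532517  0.001     ]
hub top/side [ 0.50552296 -0.13498519  0.04      ] [ 0.50651498 -0.13496369  0.04      ]
knob tri (array([ 0.65701299, -0.08715642,  0.22825272]), np.float64(0.0017131332685182408)) [ 0.65820303 -0.08752866  0.225     ]
gate top ends [0.69411393 0.12488566 0.17      ] [ 0.68627154 -0.15049508  0.17      ]
posts [array([0.692, 0.14 , 0.185]), array([ 0.685, -0.211,  0.185]), array([ 0.874, -0.21 ,  0.185]), array([0.88 , 0.133, 0.185])]
can [ 0.66212897 -0.31322949  0.16      ] pistA [0.57584043 0.16285621 0.072     ] cards side
```

```bash
cat >> h.py <<'E'
def down(phi):
    a=(np.pi/2+phi)/2; return [np.cos(a),np.sin(a),0,0]
def st(m=""):
    o=get_obs(); print(m,"t%.1f"%o["time_s"],"p",o["position"].round(4),"F",np.round(o["wrist_force"],1),"w%.4f g%.1f"%(o["gripper_width"],o["grip_force"]),"q6 %.2f"%o["joint_pos"][5]); return o
E
python3 - <<'E'
from h import *
S=np.array([.506,-.135]);C=np.array([.495,-.305]);d=(C-S)/np.linalg.norm(C-S)
phis=np.array([-.065,-.065+np.pi]); g=S-d*.085
def q(ph):
    r=kinematics.solve_ik([*g,.12],down(ph)); return 9 if r is None else abs(r[5])
ph=min(phis,key=q); print(ph)
bot.reach([*g,.20],down(ph)); st()
bot.servo_line([*g,.026],velocity=.2); st("down")
f0=get_obs()["wrist_force"][2]
z=.026
while z>.004:
    z-=.003; bot.servo_line([*g,z],velocity=.05)
    if abs(get_obs()["wrist_force"][2]-f0)>4: break
st("probe"); z+=.004; print(z)
bot.servo_line([*g,z],velocity=.05)
e=C-d*.059
bot.servo_line([*e,z],velocity=.07); st("pushed")
bot.servo_line([*(e-d*.02),z],velocity=.1); bot.servo_line([*(e-d*.02),.12],velocity=.2); 
bot.reach([.42,.1,.3],down(ph));st()
c=vision.read_camera("top");np.savez("pics/top1.npz",**c)
cv2.imwrite("pics/t1.png",cv2.resize(c["frame"][160:310,225:445,::-1],None,fx=3.6,fy=4,interpolation=2))
E
```

```text
-0.065
 t2.7 p [ 0.5117 -0.0495  0.2   ] F [-0.1  0.  -0. ] w0.0857 g0.0 q6 -0.04
down t3.7 p [ 0.5123 -0.0501  0.0268] F [ 0.7 -0.3  0.6] w0.0853 g0.0 q6 -0.04
probe t5.7 p [ 0.5113 -0.0502  0.0018] F [ 0.  0. -0.] w0.0855 g0.0 q6 -0.04
0.006000000000000004
pushed t8.9 p [ 0.4988 -0.2459  0.006 ] F [-0.2 -0.1  0.3] w0.0854 g0.0 q6 -0.40
 t11.4 p [0.4201 0.0994 0.2993] F [-0.3  0.1  0.2] w0.0855 g0.0 q6 0.29
```

View pics/t1.png

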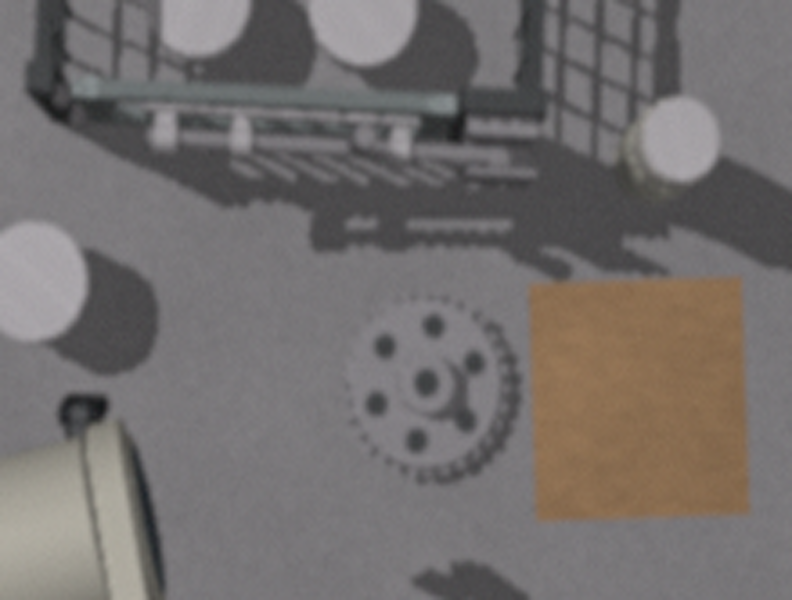

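The picture shows the sprocket still at crop (427,383), unmoved. I'll check with fresh side and top frames.

```bash
python3 - <<'E'
from h import *
o=st()
t=vision.read_camera("top");s=vision.read_camera("side")
t0=dict(np.load("pics/top0.npz"))
print("hub now px same?",np.abs(t["frame"][225:290,315:375].astype(int)-t0["frame"][225:290,315:375]).mean())
print("tcp proj top",proj(t,o["position"]),"side",proj(s,o["position"]),proj(s,o["position"]-[0,0,.017]))
cv2.imwrite("pics/s2.png",cv2.resize(s["frame"][100:400,150:450,::-1],None,fx=2,fy=2))
E
```

```text
t11.4 p [0.4202 0.0993 0.2993] F [-0.2  0.3  0.6] w0.0857 g0.0 q6 0.29
hub now px same? 1.8233333333333333
tcp proj top [250.17651179 289.98439145] side [251.26580104 175.32896526] [251.78673618 181.20801665]
```

View pics/s2.png

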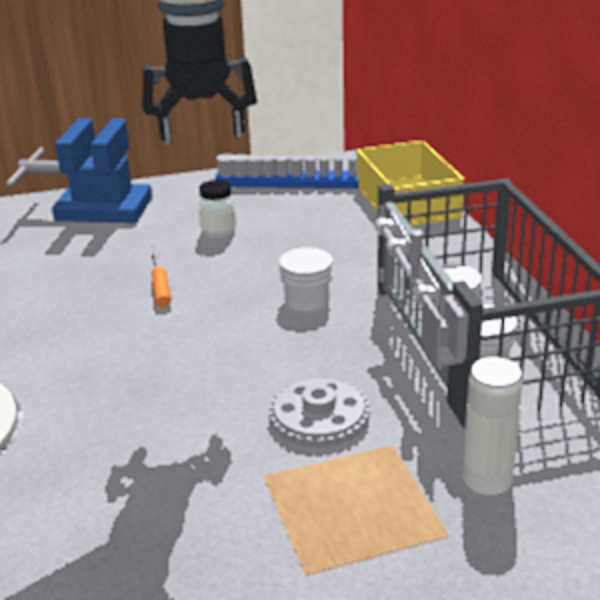

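The side view has the open fingertips at crop (168,138) and (238,133), about 13 px higher than the reported TCP implies. So the open tips are ~35 mm further back than I assumed, and they passed over the rim. I'll probe down to bench contact and redo the push, guarded.

```bash
python3 - <<'E'
from h import *
S=np.array([.506,-.135]);C=np.array([.495,-.305]);d=(C-S)/np.linalg.norm(C-S)
ph=-.065; g=S-d*.085
bot.reach([*g,.10],down(ph))
bot.servo_line([*g,.004],velocity=.2); st("down")
f0=get_obs()["wrist_force"][2]; z=.004; hit=False
while z>-.04 and not hit:
    z-=.003; bot.servo_line([*g,z],velocity=.06)
    hit=abs(get_obs()["wrist_force"][2]-f0)>4
o=st("probe"); zr=o["position"][2]
if hit:
    z=zr+.006; bot.servo_line([*g,z],velocity=.06)
    a=g+d*.05; bot.servo_line([*a,z],velocity=.08); st("mid push")
    c=vision.read_camera("side"); cv2.imwrite("pics/s3.png",cv2.resize(c["frame"][130:400,200:450,::-1],None,fx=2,fy=2))
E
```

```text
down t13.2 p [ 0.5123 -0.0498  0.0051] F [ 0.5 -0.3 -0.3] w0.0857 g0.0 q6 -0.04
probe t15.0 p [ 0.5119 -0.0502 -0.0165] F [-0.8  0.8  8.2] w0.0853 g4.2 q6 -0.04
mid push t16.0 p [ 0.5083 -0.1003 -0.0105] F [-0.   0.6 -0.9] w0.0851 g0.0 q6 -0.13
```

View pics/s3.png

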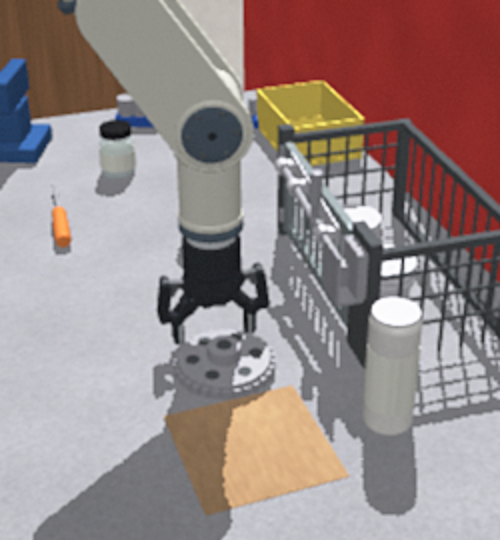

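The sprocket is now at crop (225,360), sitting evenly between the fingers and approaching the card. I'll finish the push and check it.

```bash
python3 - <<'E'
from h import *
S=np.array([.506,-.135]);C=np.array([.495,-.305]);d=(C-S)/np.linalg.norm(C-S)
z=-.0105; e=C-d*.059
bot.servo_line([*e,z],velocity=.08); st("pushed")
b=e-d*.03; bot.servo_line([*b,z],velocity=.12); bot.servo_line([*b,.1],velocity=.25)
bot.reach([.45,.02,.24],down(0)); st()
t=vision.read_camera("top");np.savez("pics/top2.npz",**t)
h=cv2.cvtColor(t["frame"],cv2.COLOR_RGB2HSV);m=cv2.inRange(h,(5,70,60),(28,255,255))
m[:220]=0;m[300:]=0;m[:,:365]=0;m[:,440:]=0
y,x=np.nonzero(m);print("card visible bbox",x.min(),x.max(),y.min(),y.max())
# non-card blob inside the card box
w=(m==0).astype(np.uint8)[y.min()+2:y.max()-1,x.min()+3:x.max()-2]
n,l,s,c=cv2.connectedComponentsWithStats(w);i=1+np.argmax(s[1:,4]);print(s[i]+[x.min()+3,y.min()+2,0,0,0],c[i])
cv2.imwrite("pics/t2.png",cv2.resize(t["frame"][150:310,320:480,::-1],None,fx=3.75,fy=3.75,interpolation=2))
E
```

```text
pushed t18.0 p [ 0.4988 -0.246  -0.0105] F [0.  1.9 1. ] w0.0852 g0.9 q6 -0.40
 t20.1 p [0.45   0.0195 0.2391] F [-0.8 -0.5  1.2] w0.0854 g0.0 q6 0.04
card visible bbox 372 432 230 289
[ 379  236   48   47 1743] [27.51864601 27.16695353]
```

View pics/t2.png

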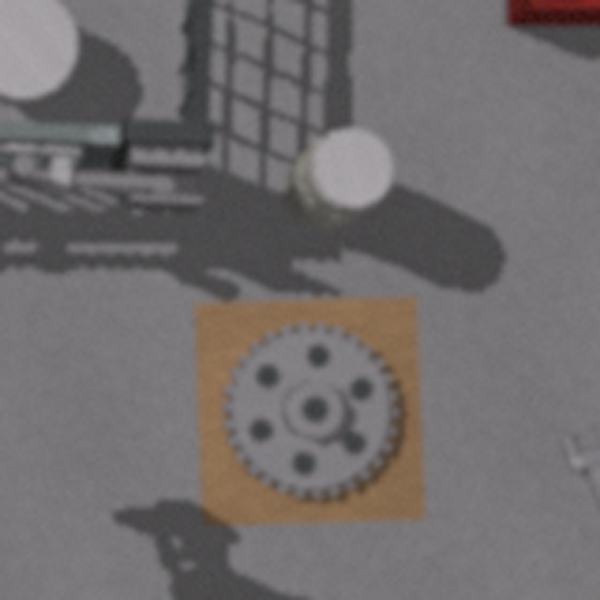

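The sprocket lies wholly on the card: rim x 225–403 and y 322–502, inside card x 197–424 and y 298–523. Next is the bolt handle. I'll grasp along the tilted pin, closing gently and then centring.

```bash
cat >> h.py <<'E'
from scipy.spatial.transform import Rotation as Ro
YAW=-.025; OFF=.0225; H=np.array([.694,.127]); P=np.array([.694,.127,.165])+Ro.from_euler("z",YAW).apply([-.03,-.07,0])
def pose(grip,tilt,turn=0):
    "tcp pose for a true grip point; tilt = sag below level, turn = gate angle"
    R=Ro.from_euler("z",YAW-turn)*Ro.from_euler("x",tilt)*Ro.from_quat(down(0))
    return grip+R.apply([0,0,OFF]),R.as_quat()
def grip_at(L,th):
    return P+Ro.from_euler("z",YAW).apply([0,-L*np.cos(th)-.06*np.sin(th),-L*np.sin(th)+.06*np.cos(th)])
E
python3 - <<'E'
from h import *
print("model grip b=0",grip_at(.14,.1),"b=8",grip_at(.132,.1))
G=np.array([.657,-.086,.206]); up=Ro.from_euler("z",YAW).apply(Ro.from_euler("x",.1).apply([0,0,1.]))
p,q=pose(G,.1); print(p)
bot.reach(p+up*.055,q); st("above")
bot.servo_line(p,q,velocity=.1); st("at pin")
hand.move_gripper(.0,20); st("closed")
c=vision.read_camera("side"); cv2.imwrite("pics/s4.png",cv2.resize(c["frame"][150:290,280:460,::-1],None,fx=4,fy=4,interpolation=2))
E
```

```text
model grip b=0 [ 0.65862767 -0.08747339  0.21072357] b=8 [ 0.65882665 -0.07951585  0.21152224]
[ 0.65705615 -0.08375445  0.18361241]
above t21.1 p [ 0.6559 -0.089   0.2378] F [0.7 0.2 0.2] w0.0854 g0.0 q6 -0.20
at pin t21.8 p [ 0.6573 -0.0836  0.1841] F [ 0.7  0.  -0. ] w0.0853 g0.0 q6 -0.20
closed t22.4 p [ 0.657  -0.0838  0.1838] F [-1.9  0.1  2.2] w0.0154 g22.4 q6 -0.20
```

View pics/s4.png

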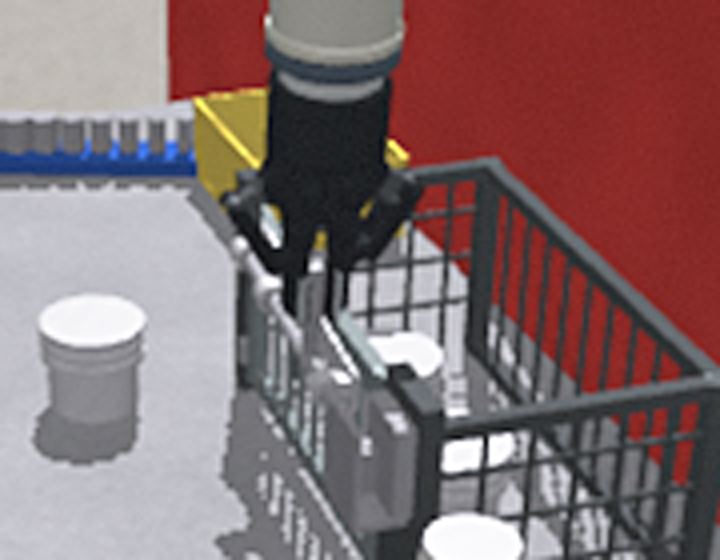

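The pin at crop (315,270) is between the fingers, with width 15.4 mm and 22 N on the pads. I'll tighten, lift to level, then draw it back guarded.

```bash
python3 - <<'E'
from h import *
G=np.array([.657,-.086,.206]); L0=.139; g0=grip_at(L0,.1)
hand.move_gripper(.0,50); st("tight")
go=lambda L,th,v:bot.servo_line(*pose(G+grip_at(L,th)-g0,th),velocity=v)
go(L0,.05,.04); st("half lift")
go(L0,-.01,.04); o=st("lifted")
L=L0; f0=o["wrist_force"]
for L in [L0-.02,L0-.038,L0-.044,L0-.047,L0-.05,L0-.053,L0-.056,L0-.058]:
    go(L,-.01,.05); o=st("L %.3f"%L)
    if np.linalg.norm(o["wrist_force"][:2]-f0[:2])>9: break
E
```

```text
tight t22.7 p [ 0.657  -0.0838  0.1838] F [-2.3 -0.4  4.2] w0.0149 g48.6 q6 -0.20
half lift t23.0 p [ 0.657  -0.0819  0.1904] F [-0.4 -0.3 -0.7] w0.0147 g48.8 q6 -0.15
lifted t23.4 p [ 0.6571 -0.08    0.1987] F [-0.1  0.4 -1.2] w0.0147 g48.9 q6 -0.09
L 0.119 t23.9 p [ 0.6577 -0.0596  0.1987] F [ 0.9  1.3 -1.6] w0.0150 g48.9 q6 -0.06
L 0.101 t24.4 p [ 0.6582 -0.0416  0.1986] F [ 0.9  1.7 -1. ] w0.0146 g49.0 q6 -0.03
L 0.095 t24.7 p [ 0.6583 -0.0358  0.1986] F [ 1.3  1.7 -1. ] w0.0145 g48.9 q6 -0.02
L 0.092 t25.0 p [ 0.6584 -0.0332  0.1986] F [ 0.8 -0.2  0.6] w0.0147 g49.0 q6 -0.02
L 0.089 t25.2 p [ 0.6584 -0.0302  0.1986] F [ 1.1  0.6 -0.4] w0.0149 g49.1 q6 -0.01
L 0.086 t25.5 p [ 0.6585 -0.0271  0.1986] F [1.  1.  0.8] w0.0146 g49.1 q6 -0.01
L 0.083 t25.7 p [ 0.6585 -0.0263  0.1992] F [-2.7 -9.9  5.6] w0.0147 g49.6 q6 -0.00
```

The bolt has met its end stop, about 10 N at L≈0.085. I'll ease off 1 mm and swing the gate.

```bash
python3 - <<'E'
from h import *
G=np.array([.657,-.086,.206]); L0=.139; g0=grip_at(L0,.1)
b=G+grip_at(.0845,-.01)-g0
bot.servo_line(*pose(b,-.01),velocity=.05); st("eased")
H3=np.array([*H,0])
for a in (.04,.1,.17,.24,.3,.36):
    bot.servo_line(*pose(H3+Ro.from_euler("z",-a).apply(b-H3),-.01,a),velocity=.05); o=st("a %.2f"%a)
    if np.linalg.norm(o["wrist_force"])>20: print("stop"); break
bot.dwell(.5); st()
t=vision.read_camera("top");np.savez("pics/top3.npz",**t);s=vision.read_camera("side")
e=H+Ro.from_euler("z",YAW-.36).apply([0,-.28,0])[:2]; print("expected free edge",e,proj(t,[*e,.17]),"hinge px",proj(t,[*H,.17]),proj(s,[*e,.17]))
im=np.hstack([cv2.resize(t["frame"][150:300,225:445,::-1],(400,273)),cv2.resize(s["frame"][150:350,270:470,::-1],(400,400))[:273]]) if 0 else np.hstack([cv2.resize(t["frame"][150:300,225:425,::-1],(400,300)),cv2.resize(s["frame"][180:330,270:470,::-1],(400,300))])
cv2.imwrite("pics/f.png",cv2.resize(im,(800,300)))
E
```

```text
eased t26.0 p [ 0.6585 -0.0267  0.1988] F [-1.  -5.5  3.2] w0.0148 g49.3 q6 -0.01
a 0.04 t26.2 p [ 0.6522 -0.025   0.1989] F [-0.1 -6.1  3.8] w0.0147 g49.4 q6 0.04
a 0.10 t26.6 p [ 0.6432 -0.0222  0.1989] F [-1.5 -5.5  2.9] w0.0151 g49.4 q6 0.10
a 0.17 t26.9 p [ 0.633  -0.0183  0.1989] F [-1.5 -6.3  3.1] w0.0147 g49.4 q6 0.18
a 0.24 t27.3 p [ 0.623  -0.0137  0.1989] F [-1.  -6.3  4. ] w0.0152 g49.4 q6 0.25
a 0.30 t27.6 p [ 0.6147 -0.0092  0.1989] F [-1.2 -5.6  3.4] w0.0148 g49.4 q6 0.32
a 0.36 t28.0 p [ 0.6067 -0.0043  0.1989] F [-1.4 -6.5  4. ] w0.0145 g49.4 q6 0.39
 t28.5 p [ 0.6068 -0.0044  0.1988] F [-1.4 -6.4  3.8] w0.0147 g49.5 q6 0.39
expected free edge [ 0.58884344 -0.13250356] [344.88744373 222.41969742] hinge px [244.73898669 182.04371441] [338.99839208 247.69525107]
```

View pics/f.png

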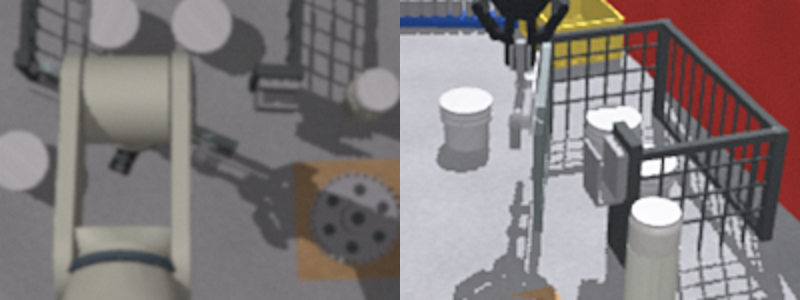

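The gate's free edge is at crop (237,147), which is px (343.5,223.5) against the expected (345,222). That puts the gate at about 0.36 rad. The nose is clear of the keeper, the bystanders have not moved, and the grip and forces are steady, so I'm handing in.

```bash
python3 -c "
from workcell import hand_in
print(hand_in())"
```

```text
the job is handed in; nothing more can be done
None
```

I handed the job in at about 28.5 s: the sprocket lies wholly on the card, the bolt is lifted and fully drawn, and the gripper still holds the handle with the gate about 0.36 rad (roughly 10 cm) ajar; my first push passed over the sprocket without moving it and had to be repeated lower.

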